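Build up the top end of a small two-stroke engine

TASK

Build up the top end of the small two-stroke engine whose crankcase is bolted to the steel plate: first the thick alloy adapter block over the crankcase's two dowels, next the dark finned barrel with its exhaust stub pointing away from the crankcase's inlet stub, then the round combustion-chamber insert, spigot down in the barrel's bore, and last the finned head over the insert and the barrel's dowels, each fully home before the next goes on. Leave the pliers and the spark plug lying between the parts where they are, and let go of everything at the end.

Things in the scene. Friction and masses are not known exactly. Their poses are not given: they have to be found in the camera images.
- crankcase: Fixed target: grey crankcase on a dark steel plate (104 x 80 mm). Origin on the bench under the mouth's centre. Flat deck 82 x 58 mm (x, y) at z = 60 mm round a 36 mm mouth with the piston in it. Two pointed 8 mm dowels rise 24 mm above the deck at x = +-32, y = 0 mm. Crankshaft ends reach y = +-45 mm at z = 32 mm. The inlet stub, a black tube, points along +x.
- inlet_stub (a point): Mouth of the crankcase's inlet stub, 59 mm from the crankcase origin along its +x and 34 mm above the bench.
- adapter: Loose adapter block: plain light alloy slab 80 x 56 x 16 mm (x, y, z), 36 mm bore, two 11.5 mm dowel holes through it at x = +-32 mm; 0.12 kg. Lies flat; origin at the centre of its underside. Grip low across y (56 mm). Same when turned half round. In place its underside is on the deck, 60 mm above the bench, its x along the crankcase's x.
- barrel: Loose barrel: dark finned block 80 x 56 x 46 mm (x, y, z), plain top, 36 mm bore; round exhaust stub along -x to 56 mm, 22 mm up; 0.32 kg. Upright; origin at its underside's centre. 11.5 mm dowel holes 13 mm deep below and 8 mm pointed dowels 12 mm high on top, at x = +-32 mm. Grip across y (56 mm). In place: underside 76 mm above the bench, +x along the crankcase's +x.
- insert: Loose round alloy insert, 38 mm high: below a 33 mm spigot 7 mm long, then a 43 mm flange 5 mm thick, above it a 32 mm boss with two black O-rings and a hole; 0.08 kg. Stands on the spigot; origin at the centre of its underside. Grip near the top of the boss; over the barrel close the fingers along the barrel's y, clear of its dowels. In place its origin is 39 mm above the barrel's origin.
- head: Loose head: light alloy 80 x 56 x 26 mm (x, y, z), upright fins along x, 41 mm opening in the middle; 0.2 kg. Lies on its flat face; origin at its underside's centre. Two 11.5 mm dowel holes 14 mm deep below at x = +-32 mm. Grip across y (56 mm). Same when turned half round. In place its underside is on the barrel's top, 46 mm above the barrel's origin, the insert's boss through its opening.
- pliers: Loose bystander: black pliers lying flat, 61 x 141 x 15 mm (x, y, z), origin under the middle. Not to be moved.
- spark_plug: Loose bystander: used spark plug lying flat, 21 x 82 x 24 mm (x, y, z), origin under the middle. Not to be moved.

How it is judged:
By the outcome, as a careful person would: the job done as asked, in the order asked, and still so for the second after the job is handed in, with the robot touching nothing.
It also fails if it takes over 112 s, if anything falls off the work surface, if the arm or the gripper's body presses on something with over 40 N, if the wrist force passes 120 N, or if a joint passes its speed limit or range.

ROBOT

A 6-joint arm with a two-finger parallel gripper is mounted at the origin on a cart in front of the work surface, level with it; the furniture and walls round the work are solid. World frame = base frame: x ahead of the robot, y to its left, z up, the work surface at z = 0. Lengths are in m, angles in rad, forces in N, time in s.
With the tool pointing down it reaches from about 0.35 to 0.775 m from the base axis. Payload 7.3 kg.
Tool frame: the origin (TCP) lies midway between the tips of the shut fingers; the grasp point (between the pads) lies 19 mm behind it; z points along the fingers, y is the line along which they close (so a half turn about z gives the same grasp; the last joint's range is limited). The gripper opens to 92 mm and grips with 3 to 60 N. Pads are 19 mm wide; open, the fingers measure 130 mm over their backs; the gripper's body (75 mm by 190 mm) begins 47 mm behind the grasp point.
Start: joints at [-1.418, 0.342, 1.524, -0, 1.275, -0.146], TCP at [0.155, -0.502, 0.227] pointing down, gripper open.
Joint ranges: [-2.53, 2.53], [-0.77, 2.02], [0.04, 2.7], [-1, 4.14], [0.28, 2.66], [-3.11, 3.11]. Speed limits (rad/s): [2.57, 2.57, 3.14, 3.14, 3.14, 3.14].

INTERFACE

Orientations are given as a unit quaternion [x, y, z, w].
In Python, from cell import r gives the robot as it stands.
- The arm moves only by the shell command python3 -m crank 'ROWS' [FORCE]. ROWS is a JSON object of lists of equal length, an entry for each row: "gripper": the closure, from 0 (fully open) to 1 (shut); "slide": the shift along the tool's x, y, z in mm, a list of three; "rot": the turn, a rotation vector about the tool's x, y, z in rad, a list of three. A call has exactly 5 rows; each row is the pose to reach, as a shift and turn from the pose commanded when the call began, along the tool's axes at that moment; what a row does not reach only later rows make up. A row lasts 1/8 s, in which the tool goes at most 62.5 mm and 10.7 degrees, less where a joint would pass 70% of its speed; a pose out of reach is approached as far as the arm can. A call with a gripper value outside its range is refused whole. The fingers move at their own pace and stop on an object; FORCE is the grip in N (left out, the last holds). Time passes only in rows, so rows that repeat a pose let the fingers close, or fill a call up. It gives the time, the measured TCP pose, the force, the opening and the grip force at its end, in the units of the state.
- r.state(): the state, without advancing time (a new reading comes with each control period).
- r.grab_frame(name): name is "scene" or "top"; returns a dict with "frame" (400x640x3 uint8, blue, green, red), "fx", "fy", "cx", "cy" (pixels), "k1" (the pictures are not rectified: a ray, as slopes to the right and down, at radius r is drawn at 1 + k1 r^2 times it, then the intrinsics apply), "R" (3x3) and "t" (3): a world point X has camera coordinates R X + t. Camera axes: x right, y down, z forward; pixel columns grow to the right and rows downward; lengths in m; the calibration is good to about 2 mm. A picture is of the moment at which its call begins. There is no depth.
- r.close_job(): hands the job in; it is judged then, once.
The state is a dict: "t": time; "joints": joint angles; "joint_vel": joint speeds; "joint_efforts": joint torques, N m; "ee_pos": TCP position; "eef_rot": TCP orientation; "contact_force": force on the tool from outside, world axes, zero at the start; "moment": the same for the moment, N m; "width": finger opening in m; "finger_force": force on a finger pad.
Only numpy, scipy, OpenCV 4.12 (cv2) and the standard library are available. Lean on these libraries where they do the work, as an engineer would, in place of code of your own. Each camera call takes 0.05 s, during which the arm holds its last target. There are 200 camera calls.

## Working session

There is one attempt and no reset: what is moved stays moved. The work goes in short steps, Python scripts to look and compute and a shell command to move; the robot and the scene stay as the last step left them, time stands still between calls to the robot, and variables do not carry over. Pictures are saved under pics/ and viewed, at most 14 in all, crops included, and the job is handed in when it is done.

```bash
ls; mkdir -p pics
python3 - <<'E'
from cell import r
import cv2
for n in("scene","top"):
    d=r.grab_frame(n); cv2.imwrite(f"pics/{n}0.png",d["frame"]); print(n,d["fx"],d["cx"],d["cy"],d["k1"],d["R"],d["t"])
print(r.state())
E
```

```text
pics
scene 388.85300839982506 321.8666316932688 205.23144290443284 -0.08508924562735166 [[-0.51253438 -0.85858703 -0.0116973 ]
 [-0.65631369  0.40049845 -0.6394164 ]
 [ 0.55367938 -0.32004579 -0.76877164]] [0.43574828 0.29633603 0.6846746 ]
top 480.6880736851205 312.6348007858678 206.88663978601986 0.007154923403171706 [[-0.0040972  -0.99998212 -0.00435494]
 [-0.98857034  0.00470669 -0.15068687]
 [ 0.15070468  0.00368777 -0.98857195]] [0.19679956 0.50717087 0.95512802]
{'t': 0.1, 'joints': array([-1.41800838e+00,  3.42643318e-01,  1.52489271e+00,  1.13803307e-06,
        1.27539803e+00, -1.46021111e-01]), 'joint_vel': array([ 0.00094011, -0.00118052, -0.00391612, -0.00060275, -0.00121726,
       -0.00186092]), 'joint_efforts': array([ 2.10809580e-03, -4.32003307e+01, -2.44694102e+01,  7.20893824e-02,
        5.25563769e-02, -4.20910692e-05]), 'ee_pos': array([ 0.15450796, -0.50138371,  0.22612955]), 'eef_rot': array([ 9.88859691e-01,  1.48849123e-01, -1.72500954e-06, -6.70701556e-04]), 'contact_force': array([-0.35783611,  0.44876619,  0.11415517]), 'moment': array([-0.02114155, -0.00086584, -0.0294826 ]), 'finger_force': 0.0, 'width': 0.09155683455516517}
```

View pics/scene0.png

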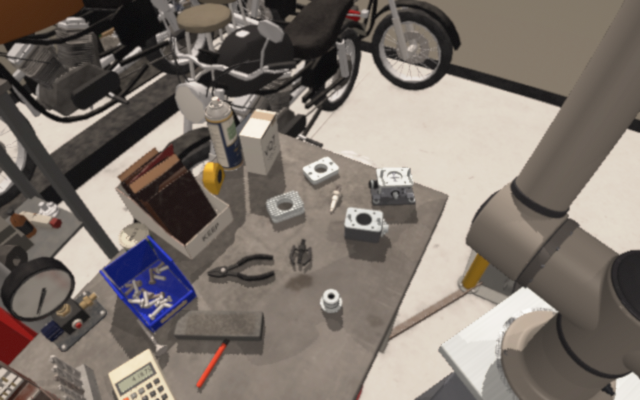

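View pics/top0.png

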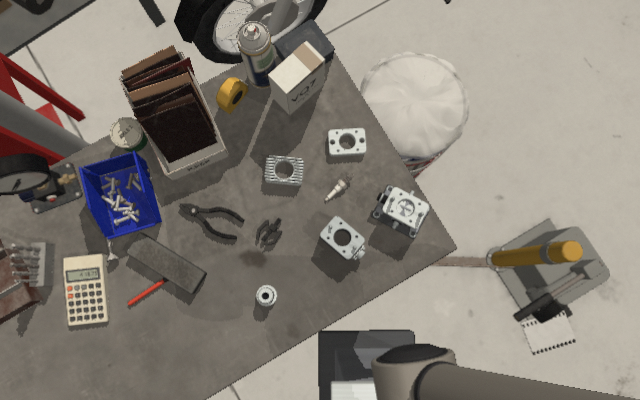

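The scene view shows the crankcase at about (393,185), the barrel at (364,222), the adapter at (321,171), the head at (285,206) and the insert at (331,300). The top view shows the crankcase at (404,210), barrel at (342,238), adapter at (347,141), head at (284,170) and insert at (265,296). Next I'll enlarge both views.

Run:
```python
import cv2
a=cv2.imread("pics/top0.png"); b=cv2.imread("pics/scene0.png")
cv2.imwrite("pics/topz.png",cv2.resize(a[118:268,255:445],None,fx=4,fy=4,interpolation=cv2.INTER_CUBIC))
cv2.imwrite("pics/scenez.png",cv2.resize(b[145:265,255:425],None,fx=4.7,fy=4.7,interpolation=cv2.INTER_CUBIC))
```

```text
(no output)
```

View pics/topz.png

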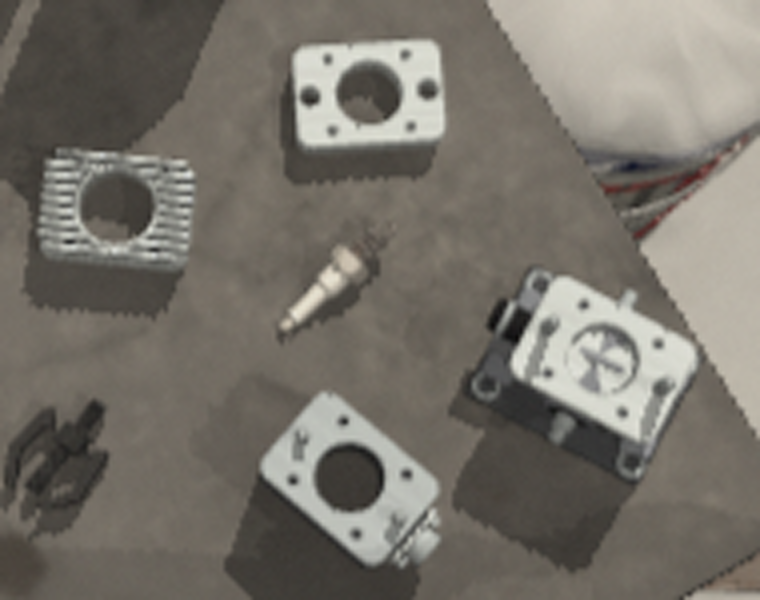

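View pics/scenez.png

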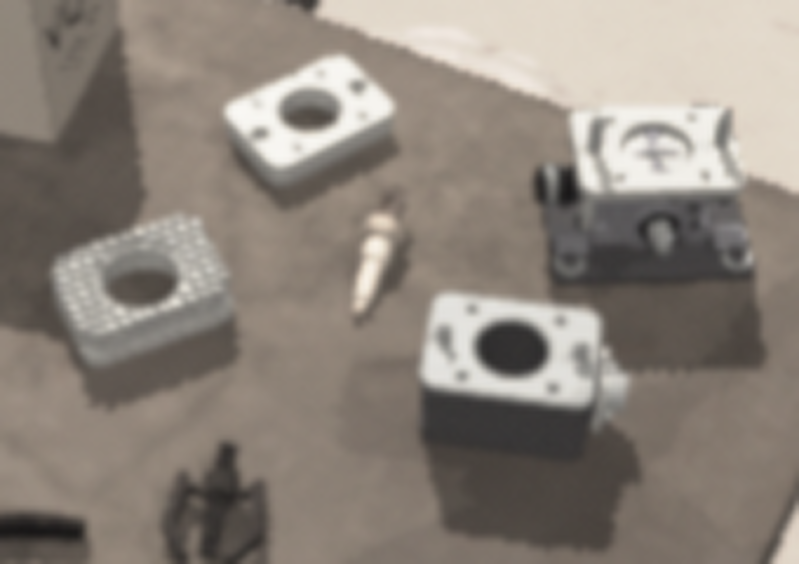

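The enlarged top view shows the crankcase's black inlet at crop (510,318), so its +x points up and left. The barrel's exhaust is at crop (415,545), pointing down and right, so the barrel already points nearly the right way. The dowels, holes and bores are all visible.

```bash
cat > h.py <<'E'
import cv2, numpy as np
from scipy.optimize import brentq, minimize_scalar
def ray(d,uv):
    K=np.array([[d["fx"],0,d["cx"]],[0,d["fy"],d["cy"]],[0,0,1.]])
    s=cv2.undistortPoints(np.float64(uv).reshape(-1,1,2),K,np.array([d["k1"],0,0,0.]))[:,0]
    return -d["R"].T@d["t"], np.c_[s,np.ones(len(s))]@d["R"]
def plane(d,uv,z):
    c,v=ray(d,uv); return (c+v*((z-c[2])/v[:,2])[:,None])[:,:2]
def proj(d,P):
    K=np.array([[d["fx"],0,d["cx"]],[0,d["fy"],d["cy"]],[0,0,1.]])
    return cv2.projectPoints(np.float64(P).reshape(-1,1,3),cv2.Rodrigues(d["R"])[0],d["t"],K,np.array([d["k1"],0,0,0.]))[0][:,0]
def blob(d,seed,th,w=32,op=1,big=4):
    "contour (px) of the bright blob nearest to seed"
    x,y=map(int,seed); x0,y0=max(x-w,0),max(y-w,0)
    g=cv2.cvtColor(d["frame"],6)[y0:y+w,x0:x+w]
    g=cv2.resize(g,None,fx=big,fy=big,interpolation=cv2.INTER_CUBIC)
    m=(g>th).astype(np.uint8)
    if op>1: m=cv2.morphologyEx(m,cv2.MORPH_OPEN,np.ones((op,op)))
    cs,_=cv2.findContours(m,cv2.RETR_EXTERNAL,cv2.CHAIN_APPROX_NONE)
    s=((np.array(seed)-[x0,y0])*big).tolist()
    c=max((c for c in cs if cv2.contourArea(c)>300),key=lambda c:min(cv2.pointPolygonTest(c,s,True),40)+cv2.contourArea(c)*1e-4)
    return (c[:,0]+.5)/big-.5+[x0,y0]
def rect(P):
    (c,s,a)=cv2.minAreaRect(np.float32(P*1000))
    if s[0]<s[1]: s=s[::-1];a+=90
    return np.array(c),np.array(s),(a+90)%180-90
E
cat > m1.py <<'E'
from h import *; from cell import r
T=r.grab_frame("top");S=r.grab_frame("scene")
ob={"crank":((404,210),(395,177),60),"adapter":((347,141),(321,169),16),"barrel":((342,238),(364,219),46),"head":((284,170),(285,203),26)}
for n,(a,b,z) in ob.items():
  for th in(140,165,190):
    o=[]
    try:
      ca,cb=blob(T,a,th,op=7),blob(S,b,th,op=7)
      f=lambda h:np.linalg.norm(rect(plane(T,ca,h/1e3))[0]-rect(plane(S,cb,h/1e3))[0])
      h=minimize_scalar(f,bounds=(0,90),method="bounded").x
      for d,c in((T,ca),(S,cb)):
        q=rect(plane(d,c,z/1e3)); o.append(np.round(np.r_[q[0],q[1],q[2]],1).tolist())
      print(n,th,"h %.1f res %.1f"%(h,f(h)),*o)
    except Exception as e: print(n,th,e)
for th in(120,150,180):
  for d,s in((T,(265,294)),(S,(331,296))):
    c=blob(d,s,th,w=20); P=plane(d,c,.038)*1e3; (q,R)=cv2.minEnclosingCircle(np.float32(P)); print("ins",th,np.round(q,1),round(R,1),rect(P/1e3)[:2])
print(-T["R"].T@T["t"],-S["R"].T@S["t"])
E
python3 m1.py
```

```text
crank 140 h 90.0 res 12.5 [506.8, 4.5, 85.3, 67.6, 61.2] [532.0, -22.2, 165.2, 146.9, 57.0]
crank 165 h 90.0 res 13.7 [506.1, 4.7, 83.5, 64.9, 60.9] [532.4, -22.8, 165.6, 144.3, 57.4]
crank 190 h 90.0 res 16.8 [503.8, 6.0, 81.9, 58.1, 61.1] [533.0, -23.3, 165.6, 142.7, 57.4]
adapter 140 h 33.3 res 19.1 [655.8, 119.9, 81.0, 57.2, -87.0] [677.2, 128.4, 197.1, 105.1, 29.5]
adapter 165 h 16.5 res 0.0 [655.8, 120.2, 79.4, 55.9, -86.9] [656.1, 120.0, 84.6, 61.6, -87.0]
adapter 190 h 16.0 res 0.2 [656.0, 120.2, 78.2, 54.1, -86.9] [655.9, 120.1, 81.6, 58.4, -86.9]
barrel 140 h 47.6 res 6.9 [445.2, 135.0, 80.1, 56.0, 49.0] [441.4, 129.1, 98.6, 61.2, 49.3]
barrel 165 h 46.5 res 0.1 [445.2, 135.2, 78.4, 54.7, 49.0] [445.4, 134.9, 81.0, 57.5, 49.1]
barrel 190 h 66.2 res 24.1 [419.4, 125.3, 17.8, 7.9, 44.5] [445.3, 135.3, 78.1, 54.7, 48.8]
head 140 h 69.0 res 0.6 [568.6, 257.0, 17.5, 6.5, 89.7] [594.2, 240.1, 122.4, 72.2, -76.5]
head 165 max() iterable argument is empty
head 190 max() iterable argument is empty
ins 120 [329.3 288.8] 21.9 (array([329.66357422, 288.49761963]), array([42.81219482, 42.09128571]))
ins 120 [327.5 292.6] 54.2 (array([327.32470703, 291.53491211]), array([80.15335846, 77.67571259]))
ins 150 [329.4 288.7] 21.0 (array([331.67019653, 288.13497925]), array([41.62169266, 36.36434937]))
ins 150 [321.8 296.8] 24.1 (array([324.4083252 , 296.11599731]), array([44.15409851, 41.28266907]))
ins 180 [329.3 288.7] 20.3 (array([331.80828857, 288.20413208]), array([39.84202957, 34.53221893]))
ins 180 [321.9 296.8] 22.9 (array([324.62210083, 296.03695679]), array([41.68491745, 38.31673813]))
[0.35823814 0.19088665 1.02149381] [0.03873516 0.47457292 0.72093762]
```

Run:
```python
import cv2
a=cv2.imread("pics/top0.png"); b=cv2.imread("pics/scene0.png")
z=lambda i,x,y:cv2.resize(i[y-24:y+24,x-30:x+30],None,fx=6.5,fy=6.5,interpolation=cv2.INTER_CUBIC)
cv2.imwrite("pics/z2.png",cv2.vconcat([cv2.hconcat([z(a,404,210),z(b,392,185)]),cv2.hconcat([z(a,265,296),z(b,331,300)])])[:600,:800])
```

```text
(no output)
```

View pics/z2.png

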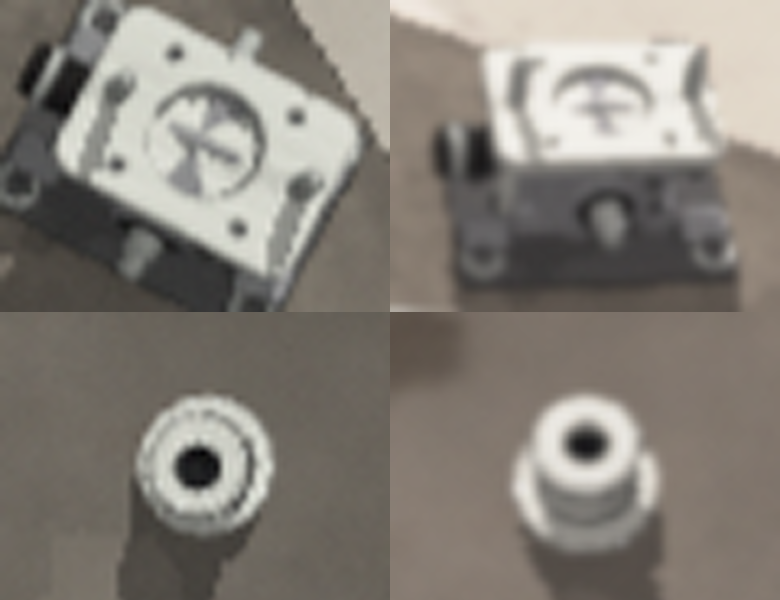

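The close-up shows the crankcase's dowel tips at about top px (392,199.5) and (421,213.7). The insert's dark hole is at about crop (197,467) in the top view and (587,443) in the scene view.

```bash
cat > m2.py <<'E'
from h import *; from cell import r
T=r.grab_frame("top");S=r.grab_frame("scene")
def blue(d): e=dict(d); e["frame"]=cv2.merge([d["frame"].min(2)]*3); return e
def inv(d): e=dict(d); e["frame"]=255-d["frame"]; return e
c2=lambda q:np.round(np.r_[q[0],q[1],q[2]],1).tolist()
for th in(175,190,200,210):
    for n,d,s in(("T",T,(404,210)),("S",S,(395,177))): print("crank",n,th,c2(rect(plane(d,blob(blue(d),s,th,op=9,w=36),.06))))
print("tips",plane(T,[[392.2,199.5],[421.1,213.7]],.084)*1e3)
def cen(d,s,th,w): m=cv2.moments(np.float32(blob(inv(d),s,th,w=w,big=8)).reshape(-1,1,2)); return m["m10"]/m["m00"],m["m01"]/m["m00"],m["m00"]
def tri(p,q):
    a,u=ray(T,[p]);b,v=ray(S,[q]); k=np.linalg.lstsq(np.c_[u[0],-v[0]],b-a,rcond=None)[0]; A=a+k[0]*u[0];B=b+k[1]*v[0]; return np.round(1e3*(A+B)/2,1),round(1e3*np.linalg.norm(A-B),1)
for th in(135,160,185):
  p=cen(T,(264.5,295.7),th,10);q=cen(S,(331.3,296),th,8); print("ins",np.round(p,1),np.round(q,1),tri(p[:2],q[:2]),plane(T,[p[:2]],.038)*1e3)
def head(d,s,th):
    g=cv2.cvtColor(d["frame"],6); x,y=s; g=cv2.resize(g[y-30:y+30,x-30:x+30],None,fx=4,fy=4,interpolation=2)
    m=cv2.morphologyEx((g>th).astype(np.uint8),cv2.MORPH_CLOSE,np.ones((13,13))); m=cv2.morphologyEx(m,cv2.MORPH_OPEN,np.ones((9,9)))
    c=max(cv2.findContours(m,0,1)[0],key=cv2.contourArea)[:,0]; return (c+.5)/4-.5+[x-30,y-30]
for th in(120,135,150):
  for n,d,s in(("T",T,(284,170)),("S",S,(285,206))): print("head",n,th,c2(rect(plane(d,head(d,s,th),.026))))
E
python3 m2.py
```

```text
crank T 175 [503.9, 5.8, 82.6, 59.0, 61.0]
crank S 175 [540.1, -28.2, 185.2, 163.1, 55.6]
crank T 190 [503.6, 6.5, 81.0, 56.5, 60.9]
crank S 190 [540.4, -28.5, 185.2, 162.3, 55.6]
crank T 200 [489.3, 14.6, 35.7, 22.6, 60.8]
crank S 200 [539.8, -29.1, 186.9, 158.7, 56.8]Traceback (most recent call last):
  File "m2.py", line 7, in <module>
    for n,d,s in(("T",T,(404,210)),("S",S,(395,177))): print("crank",n,th,c2(rect(plane(d,blob(blue(d),s,th,op=9,w=36),.06))))
                                                                                          ~~~~^^^^^^^^^^^^^^^^^^^^^^^^
  File "h.py", line 21, in blob
    c=max((c for c in cs if cv2.contourArea(c)>300),key=lambda c:min(cv2.pointPolygonTest(c,s,True),40)+cv2.contourArea(c)*1e-4)
ValueError: max() iterable argument is empty
```

```bash
sed -i 's/^for th in(175.*/for t,s in(((237,229),(671,139)),((117,163),(547,140)),((297,117),(650,60))): print("h",tri((374-.5+t[0]\/6.5,186-.5+t[1]\/6.5),(362-.5+(s[0]-390)\/6.5,161-.5+s[1]\/6.5)))/; /^    for n,d,s in(("T",T,(404/d' m2.py
python3 - <<'E'
s=open('m2.py').read().split('\n')
i=[k for k,l in enumerate(s) if l.startswith('for t,s in')][0]; l=s.pop(i)
j=[k for k,x in enumerate(s) if x.startswith('for th in(135')][0]; s.insert(j,l); open('m2.py','w').write('\n'.join(s))
E
python3 m2.py
```

```text
tips [[515.16962508  37.12995554]
 [486.59160677 -18.79655982]]
h (array([475.5,  -1.6,  59.6]), np.float64(0.8))
h (array([497.2,  35.9,  59.9]), np.float64(1.9))
h (array([511.1, -21.2,  58.8]), np.float64(0.4))
ins [265.  295.5  37.8] [330.8 295.8  24.7] (array([328.1, 291.3,  36.5]), np.float64(0.2)) [[328.21110353 291.26225211]]
ins [265.  295.5  33.5] [330.8 295.9  18.8] (array([328.1, 291.3,  36.1]), np.float64(0.2)) [[328.22063117 291.20449217]]
ins [265.  295.5  29.2] [330.7 295.9  13.6] (array([328.1, 291.3,  35.8]), np.float64(0.1)) [[328.230733   291.14968569]]
head T 120 [592.3, 254.6, 81.8, 57.6, 84.0]
head S 120 [587.8, 256.4, 183.2, 137.0, -30.1]
head T 135 [592.0, 255.3, 80.0, 56.3, 85.2]
head S 135 [610.7, 237.6, 123.5, 117.8, 87.3]
head T 150 [589.8, 255.2, 80.5, 53.2, 89.7]
head S 150 [590.5, 232.6, 59.7, 37.6, -5.5]
```

```bash
cat > go.py <<'E'
import sys,numpy as np
from cell import r
from scipy.spatial.transform import Rotation as Q
x,y,z,th=map(float,sys.argv[1:5]); s=r.state(); R=Q.from_quat(s["eef_rot"])
a=np.radians(th)/2; G=[Q.from_quat([np.cos(a+k),np.sin(a+k),0,0]) for k in(0,np.pi/2)]
rv=min(((R.inv()*g).as_rotvec() for g in G),key=np.linalg.norm)
print("slide",np.round(R.inv().apply(np.array([x,y,z])-s["ee_pos"]*1e3),1),"rot",np.round(rv,3),"at",np.round(s["ee_pos"]*1e3,1),"F",np.round(s["contact_force"],1),"w",round(s["width"]*1e3,1),"t",round(s["t"],2))
E
python3 go.py 655.9 120.1 150 93
```

```text
slide [ 662.2 -446.7   76.7] rot [-0.    -0.    -1.324] at [ 154.5 -501.7  226.6] F [ 0.3 -0.9 -0. ] w 91.7 t 0.4
```

```bash
python3 -m crank '{"gripper":[0,0,0,0,0],"slide":[[40,-30,0],[85,-60,0],[130,-90,0],[175,-120,0],[220,-150,0]],"rot":[[0,0,-0.088],[0,0,-0.176],[0,0,-0.264],[0,0,-0.352],[0,0,-0.44]]}'; python3 go.py 655.9 120.1 150 93
```

```text
t: 1.02
ee_pos: [0.3216, -0.2923, 0.2269]
eef_rot: [0.932, 0.362, 0.0, 0.0]
contact_force: [-0.2, -1.1, 0.8]
width: 0.092
finger_force: 0.0
slide [525.1 -78.5  76.9] rot [ 0.001  0.    -0.882] at [ 321.6 -292.3  226.9] F [-0.2 -1.1  0.8] w 92.0 t 1.02
```

Tracking is good, with no lag. Continuing.

```bash
python3 -m crank '{"gripper":[0,0,0,0,0],"slide":[[50,-8,5],[100,-16,10],[150,-24,20],[200,-32,30],[250,-40,40]],"rot":[[0,0,-0.088],[0,0,-0.176],[0,0,-0.264],[0,0,-0.352],[0,0,-0.44]]}' >/dev/null; python3 go.py 655.9 120.1 100 93
```

```text
slide [265.3  81.8  86.6] rot [ 0.001  0.    -0.441] at [479.6 -94.3 186.6] F [ 0.6 -0.6  0.4] w 91.6 t 1.65
```

```bash
python3 -m crank '{"gripper":[0,0,0,0,0],"slide":[[55,17,5],[110,34,20],[165,51,40],[220,68,60],[265.3,81.8,86]],"rot":[[0,0,-0.088],[0,0,-0.176],[0,0,-0.264],[0,0,-0.352],[0,0,-0.441]]}' >/dev/null; python3 go.py 655.9 120.1 3 93
python3 - <<'E'
from cell import r
import cv2
a=r.grab_frame("top")["frame"];b=r.grab_frame("scene")["frame"]
z=lambda i,x,y:cv2.resize(i[y-50:y+50,x-66:x+66],None,fx=3,fy=3,interpolation=2)
cv2.imwrite("pics/a1.png",cv2.hconcat([z(a,347,141),z(b,321,171)]))
E
```

```text
slide [-0.1 -1.2 97.3] rot [0.002 0.    0.   ] at [657.  120.2 100.3] F [ 1.4 -0.6  0.8] w 91.8 t 2.27
```

View pics/a1.png

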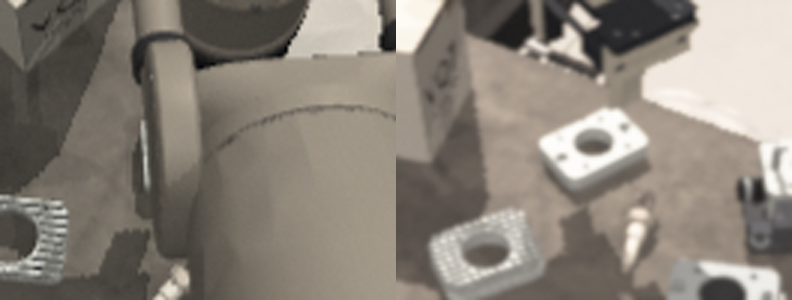

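The top view is blocked by the arm. The scene view shows the gripper above the adapter at about crop (595,145), so I'll use that view for in-hand checks. Next I'll descend and grip.

```bash
python3 -m crank '{"gripper":[0,0,0,0,0],"slide":[[0,-1,30],[0,-1,60],[0,-1,80],[0,-1,90],[0,-1,96]],"rot":[[0,0,0],[0,0,0],[0,0,0],[0,0,0],[0,0,0]]}' >/dev/null; python3 -m crank '{"gripper":[0.5,0.8,0.8,0.8,0.8],"slide":[[0,0,0],[0,0,0],[0,0,0],[0,0,0],[0,0,0]],"rot":[[0,0,0],[0,0,0],[0,0,0],[0,0,0],[0,0,0]]}' 35;  python3 go.py 655.9 120.1 120 93
```

```text
t: 3.62
ee_pos: [0.6547, 0.1182, 0.0051]
eef_rot: [0.69, 0.724, 0.0, 0.0]
contact_force: [-0.4, 1.4, 1.1]
width: 0.0554
finger_force: 35.0
slide [   1.9    1.3 -114.9] rot [ 0.001  0.    -0.003] at [654.7 118.2   5.1] F [-0.4  1.4  1.1] w 55.4 t 3.62
```

```bash
python3 -m crank '{"gripper":[0.8,0.8,0.8,0.8,0.8],"slide":[[0,0,-15],[0,0,-45],[0,0,-80],[0,0,-115],[0,0,-115]],"rot":[[0,0,0],[0,0,0],[0,0,0],[0,0,0],[0,0,0]]}';  sed -i 's/^x,y/def avg():\n    L=[]\n    for _ in range(N): L.append(r.state()); r.grab_frame("scene")\n    return np.mean([l["ee_pos"] for l in L],0)\nN=int(sys.argv[5]) if len(sys.argv)>5 else 0\nx,y/; s/R=Q.from/\nif N: s["ee_pos"]=avg()\nR=Q.from/' go.py; python3 go.py 503.8 6.3 120 61 5
```

```text
t: 4.25
ee_pos: [0.6565, 0.1183, 0.1239]
eef_rot: [0.69, 0.724, 0.003, 0.003]
contact_force: [-0.1, 0.3, -1.4]
width: 0.0558
finger_force: 35.0
slide [-104.3 -156.1   -0.8] rot [ 0.007 -0.002  0.555] at [654.6 118.2 120.3] F [-0.1  0.3 -1.4] w 55.8 t 4.25
```

```bash
python3 -m crank '{"gripper":[0.8,0.8,0.8,0.8,0.8],"slide":[[-25,-38,0],[-50,-75,0],[-80,-120,0],[-104,-156,0],[-104,-156,0]],"rot":[[0,0,0.13],[0,0,0.27],[0,0,0.4],[0,0,0.555],[0,0,0.555]]}' >/dev/null; python3 go.py 503.8 6.3 120 61 5;  python3 - <<'E'
from h import *; from cell import r
S=r.grab_frame("scene"); i=S["frame"]
u=proj(S,[.504,.006,.13])[0]; print(u)
x,y=map(int,u); cv2.imwrite("pics/a2.png",cv2.resize(i[max(y-45,0):y+55,x-65:x+65],None,fx=5,fy=5,interpolation=2))
E
```

```text
slide [ 0.   0.3 -0.7] rot [-0.003  0.002 -0.003] at [503.5   6.4 119.3] F [ 1.4  0.4 -1.2] w 55.5 t 5.12
[398.53425116 153.52344044]
```

View pics/a2.png

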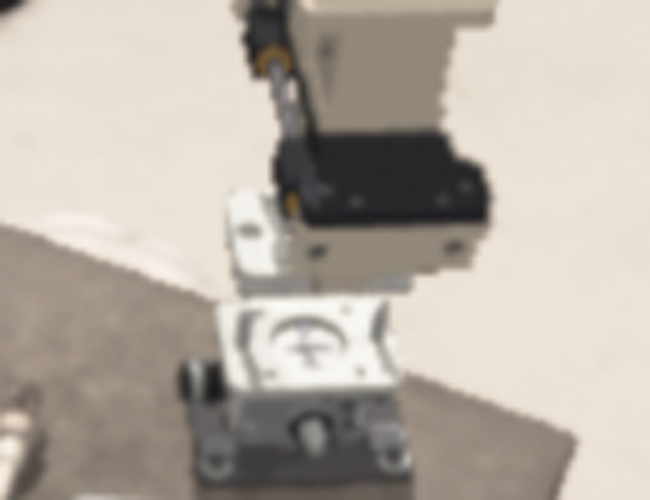

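The adapter is held above the deck. Its left dowel hole shows at crop (250,230), which is scene px (383,154), while the fingers hide the rest. I'll measure that hole and correct for any bias using the same hole in the bench picture.

```bash
cat > hole.py <<'E'
from h import *
def dark(d,seed,w=5):
    x,y=map(int,np.round(seed)); g=cv2.cvtColor(d["frame"],6)[y-w:y+w+1,x-w:x+w+1].astype(float)
    W=np.clip(175-g,0,None); Y,X=np.mgrid[y-w:y+w+1,x-w:x+w+1]
    n,l=cv2.connectedComponents((W>0).astype(np.uint8)); k=l[w,w]; W=W*(l==k) if k else W
    return np.array([(X*W).sum(),(Y*W).sum()])/W.sum(),W.sum()
E
python3 - <<'E'
from hole import *; from cell import r
S=r.grab_frame("scene"); B=dict(S); B["frame"]=cv2.imread("pics/scene0.png")
for s in((254.6+262/4.7,145+133/4.7),(254.6+357/4.7,145+86/4.7)):
    p,k=dark(B,s,4); print(p,k,plane(B,[p],.016)*1e3)
p,k=dark(S,(383,154),3); print(p,k,plane(S,[p],.130)*1e3, "exp",503.8+32*.4848,6.3+32*.8746)
g=cv2.cvtColor(S["frame"],6)[145:168,376:396]; print(g)
E
```

```text
[309.75438596 172.98245614] 57.0 [[653.77886711 152.80116852]]
[330.57627119 162.84745763] 59.0 [[657.51349845  88.46979459]]
[382.49 153.63] 100.0 [[522.29463182  36.85290946]] exp 519.3136000000001 34.2872
[[229 229 226 223 228 230 231 230 228 225 226 205 123  50  38  39  45  62
   67  65]
 [229 228 222 216 231 237 238 237 228 216 228 221 136  54  44  54  50  62
   67  67]
 [229 226 221 231 239 240 241 237 221 190 186 173 107  53  62  82  59  55
   64  66]
 [229 225 222 238 242 241 241 241 234 194 160 143  99  60  73  88  69  50
   57  61]
 [228 223 219 237 241 240 240 241 238 204 171 157 118  71  69  87  79  52
   45  52]
 [228 222 211 232 239 239 238 239 237 218 185 168 138  84  59  80  86  55
   37  39]
 [228 221 205 231 238 236 234 236 240 235 204 177 157 106  78  90  94  62
   37  34]
 [228 219 196 221 227 216 207 212 225 234 217 186 165 130 116 122 115  80
   50  40]
 [228 220 192 200 197 169 158 161 182 222 231 203 172 142 125 124 123 108
   88  78]
 [228 219 187 187 193 169 153 152 163 209 234 219 181 150 136 124 127 130
  127 125]
 [228 220 190 188 218 207 191 187 194 224 
[... 363 characters left out ...]
 138 134
  119 100]
 [229 228 220 184 186 227 238 240 240 241 238 217 173 152 142 137 138 136
  132 122]
 [229 228 220 178 164 206 228 235 237 238 240 232 193 165 158 146 139 138
  135 132]
 [229 228 218 169 144 164 190 213 220 223 223 218 185 162 150 142 138 138
  135 129]
 [227 228 220 182 149 142 150 161 166 167 167 164 151 142 137 137 136 136
  133 125]
 [225 228 227 212 173 147 142 142 139 138 139 139 135 136 135 135 137 136
  133 122]
 [224 226 227 218 173 142 142 143 138 136 137 138 137 139 135 135 137 138
  135 123]
 [224 226 226 218 179 143 138 142 140 140 142 143 144 144 142 140 143 148
  147 141]
 [210 219 220 217 205 174 164 170 172 175 185 190 191 191 191 188 190 198
  200 198]]
```

Run:
```python
from hole import *; from cell import r
S=r.grab_frame("scene"); g=cv2.cvtColor(S["frame"],6)
print(g[158:170,406:420]); print(g[158:170,376:384])
e=np.array([.4848,.8746]);n=np.array([.8746,-.4848]);c=np.array([503.8,6.3])
for dx in(0,4):
  for sx in(1,-1):
    for z,sy in((114,-28),(114,28),(130,-28),(130,28)):
      q=c+e*(dx+sx*40)+n*sy; print(dx,sx,z,sy,proj(S,[q[0]/1e3,q[1]/1e3,z/1e3])[0].round(1))
```

```text
[[138 137 138 137 138 137 138 138 137 137 138 138 138 136]
 [137 138 137 138 138 138 137 137 137 137 137 138 137 137]
 [138 137 138 137 137 137 137 138 137 137 137 137 137 137]
 [137 137 137 138 137 137 137 137 137 138 136 134 131 129]
 [137 137 136 137 137 136 137 137 137 145 156 153 148 144]
 [135 136 135 136 136 137 136 138 144 169 206 214 213 213]
 [135 137 137 137 140 139 139 140 151 181 219 228 227 227]
 [140 141 141 141 142 139 138 140 151 187 221 228 228 228]
 [166 164 166 166 166 166 166 166 180 213 226 228 228 228]
 [216 216 218 207 203 213 217 217 219 225 227 228 228 228]
 [243 241 229 192 185 219 226 227 226 227 228 227 228 228]
 [246 238 203 160 172 217 226 227 227 226 227 227 227 227]]
[[228 225 212 187 211 234 239 239]
 [228 228 220 188 201 234 240 240]
 [229 228 221 190 188 226 237 239]
 [229 228 220 181 166 206 228 235]
 [228 228 221 183 154 165 191 214]
 [227 228 226 211 169 146 150 163]
 [225 228 228 220 180 148 141 142]
 [224 226 227 218 174 143 142 143]
 [224 226 226 217 179 144 138 142]
 [211 219 220 218 205 174 165 172]
 [182 212 217 221 221 211 210 219]
 [191 226 233 234 229 218 213 219]]
0 1 114 -28 [381.6 168.1]
0 1 114 28 [378.3 150.9]
0 1 130 -28 [382.3 162.9]
0 1 130 28 [379.  145.7]
0 -1 114 -28 [417.4 167.1]
0 -1 114 28 [412.7 150. ]
0 -1 130 -28 [418.6 161.9]
0 -1 130 28 [413.9 144.8]
4 1 114 -28 [379.8 168.2]
4 1 114 28 [376.6 151. ]
4 1 130 -28 [380.5 162.9]
4 1 130 28 [377.3 145.7]
4 -1 114 -28 [415.6 167.2]
4 -1 114 28 [411.  150.1]
4 -1 130 -28 [416.8 161.9]
4 -1 130 28 [412.1 144.8]
```

Run:
```python
from hole import *; from cell import r
S=r.grab_frame("scene"); g=cv2.cvtColor(S["frame"],6).astype(float)
e=np.array([.4848,.8746]);n=np.array([.8746,-.4848]);c=np.array([503.8,6.3])
P=lambda dx,dy,z:proj(S,[*(c+e*dx+n*dy)/1e3,z/1e3])[0]
def edge(a,b,k=15):  # mean normal offset (px) of strongest edge near projected line a-b
    a,b=np.array(a),np.array(b);t=(b-a)/np.linalg.norm(b-a);m=np.array([-t[1],t[0]]);o=np.arange(-4,4.01,.1);R=[]
    q=a+(b-a)*np.linspace(.2,.8,k)[:,None]; L=(q[:,None]+o[None,:,None]*m).astype(np.float32)
    v=cv2.remap(g.astype(np.float32),L[...,0],L[...,1],cv2.INTER_CUBIC).mean(0); d=np.gradient(v); i=np.argsort(-abs(d))[0]
    return round(o[i],1),round(d[i],1),m.round(2)
print("deck front",P(41,-29,60),P(-41,-29,60),edge(P(41,-29,60),P(-41,-29,60)))
print("deck left",edge(P(41,-29,60),P(41,29,60)))
print("deck right",edge(P(-41,-29,60),P(-41,29,60)))
for dx in(0,4):
  print("ad bottom front",edge(P(dx+40,-28,114),P(dx-40,-28,114)))
  print("ad top left",edge(P(dx+40,-28,130),P(dx+40,28,130)))
  print("ad vert right",edge(P(dx-40,-28,114),P(dx-40,-28,130)))
```

```text
deck front [378.73552874 185.07532122] [413.8347257  184.02254446] (np.float64(0.5), np.float32(-6.1), array([0.03, 1.  ]))
deck left (np.float64(-0.3), np.float32(5.8), array([ 0.99, -0.17]))
deck right (np.float64(-4.0), np.float32(-4.3), array([ 0.97, -0.24]))
ad bottom front (np.float64(-0.8), np.float32(5.9), array([0.03, 1.  ]))
ad top left (np.float64(-1.5), np.float32(3.1), array([ 0.98, -0.19]))
ad vert right (np.float64(-2.3), np.float32(4.0), array([0.97, 0.24]))
ad bottom front (np.float64(-0.8), np.float32(6.1), array([0.03, 1.  ]))
ad top left (np.float64(0.3), np.float32(2.9), array([ 0.98, -0.18]))
ad vert right (np.float64(-1.0), np.float32(4.1), array([0.97, 0.23]))
```

```bash
python3 -m crank '{"gripper":[0.8,0.8,0.8,0.8,0.8],"slide":[[-2.8,-1,8],[-2.8,-1,16],[-2.8,-1,24],[-2.8,-1,26],[-2.8,-1,26]],"rot":[[0,0,0],[0,0,0],[0,0,0],[0,0,0],[0,0,0]]}'; python3 -m crank '{"gripper":[0.8,0.8,0.8,0.8,0.8],"slide":[[0,0,2],[0,0,4],[0,0,6],[0,0,8],[0,0,10]],"rot":[[0,0,0],[0,0,0],[0,0,0],[0,0,0],[0,0,0]]}'
python3 - <<'E'
from h import *; from cell import r
S=r.grab_frame("scene"); i=S["frame"]
cv2.imwrite("pics/a3.png",cv2.resize(i[120:210,340:450],None,fx=6,fy=6,interpolation=2))
E
```

```text
t: 6.2
ee_pos: [0.5016, 0.0047, 0.0935]
eef_rot: [0.862, 0.508, -0.0, -0.0]
contact_force: [0.1, -0.1, -0.8]
width: 0.0555
finger_force: 35.0
t: 6.82
ee_pos: [0.5015, 0.0047, 0.0836]
eef_rot: [0.862, 0.508, -0.0, 0.0]
contact_force: [0.7, -0.0, -1.1]
width: 0.0555
finger_force: 35.0
```

View pics/a3.png

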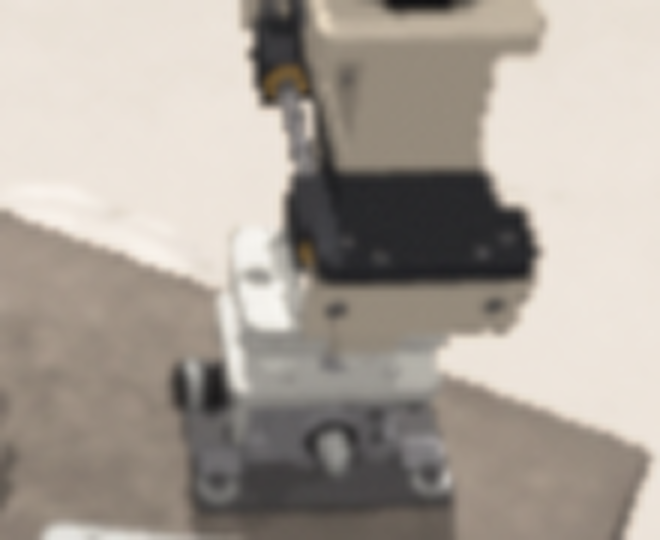

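The adapter is 6 mm below the dowel tips and there is no contact force, so the dowels are in its holes. I'll carry on down.

```bash
python3 -m crank '{"gripper":[0.8,0.8,0.8,0.8,0.8],"slide":[[0,0,3],[0,0,6],[0,0,9],[0,0,11],[0,0,12]],"rot":[[0,0,0],[0,0,0],[0,0,0],[0,0,0],[0,0,0]]}';python3 -m crank '{"gripper":[0.8,0.8,0.8,0.8,0.8],"slide":[[0,0,2],[0,0,3.5],[0,0,5],[0,0,6],[0,0,6.5]],"rot":[[0,0,0],[0,0,0],[0,0,0],[0,0,0],[0,0,0]]}'
```

```text
t: 7.5
ee_pos: [0.5015, 0.0047, 0.0715]
eef_rot: [0.862, 0.508, -0.0, -0.0]
contact_force: [0.2, 0.8, -0.9]
width: 0.0554
finger_force: 35.0
t: 8.12
ee_pos: [0.5015, 0.0047, 0.0651]
eef_rot: [0.862, 0.508, -0.0, 0.0]
contact_force: [0.7, 0.5, -1.4]
width: 0.0556
finger_force: 35.0
```

```bash
python3 -m crank '{"gripper":[0.8,0.8,0.8,0.8,0.8],"slide":[[0,0,0.4],[0,0,0.8],[0,0,1.2],[0,0,1.5],[0,0,1.5]],"rot":[[0,0,0],[0,0,0],[0,0,0],[0,0,0],[0,0,0]]}'
```

```text
t: 8.75
ee_pos: [0.5016, 0.0047, 0.065]
eef_rot: [0.862, 0.508, 0.0, 0.0]
contact_force: [-4.8, 0.7, 12.4]
width: 0.0555
finger_force: 35.0
```

```bash
python3 -m crank '{"gripper":[0.3,0,0,0,0],"slide":[[0,0,0],[0,0,0],[0,0,0],[0,0,0],[0,0,-10]],"rot":[[0,0,0],[0,0,0],[0,0,0],[0,0,0],[0,0,0]]}' ; python3 -m crank '{"gripper":[0,0,0,0,0],"slide":[[0,0,-20],[0,0,-50],[0,0,-80],[0,0,-90],[0,0,-90]],"rot":[[0,0,0],[0,0,0],[0,0,0],[0,0,0],[0,0,0]]}';python3 go.py 445.3 135.1 110 49
```

```text
t: 9.38
ee_pos: [0.501, 0.0047, 0.0734]
eef_rot: [0.862, 0.508, -0.001, -0.001]
contact_force: [-0.2, 0.3, -0.6]
width: 0.0916
finger_force: 0.0
t: 10.0
ee_pos: [0.5017, 0.0047, 0.164]
eef_rot: [0.862, 0.508, 0.0, 0.0]
contact_force: [0.2, -0.9, -0.0]
width: 0.0919
finger_force: 0.0
slide [  86.7 -112.6   53.9] rot [ 0.001 -0.     0.21 ] at [501.7   4.7 164. ] F [ 0.2 -0.9 -0. ] w 91.9 t 10.0
```

```bash
python3 -m crank '{"gripper":[0,0,0,0,0],"slide":[[25,-32,0],[50,-65,10],[75,-97,30],[86.7,-112.6,45],[86.7,-112.6,54]],"rot":[[0,0,0.05],[0,0,0.1],[0,0,0.15],[0,0,0.21],[0,0,0.21]]}' >/dev/null;python3 go.py 445.3 135.1 22 49 4
python3 - <<'E'
from h import *; from cell import r
i=r.grab_frame("scene")["frame"]
cv2.imwrite("pics/a4.png",cv2.resize(i[120:260,310:450],None,fx=4,fy=4,interpolation=2))
E
```

```text
slide [ 1.1  1.  86.1] rot [-0.002  0.003  0.002] at [444.2 135.  108.1] F [ 0.6 -0.1  0.1] w 91.8 t 10.62
```

View pics/a4.png

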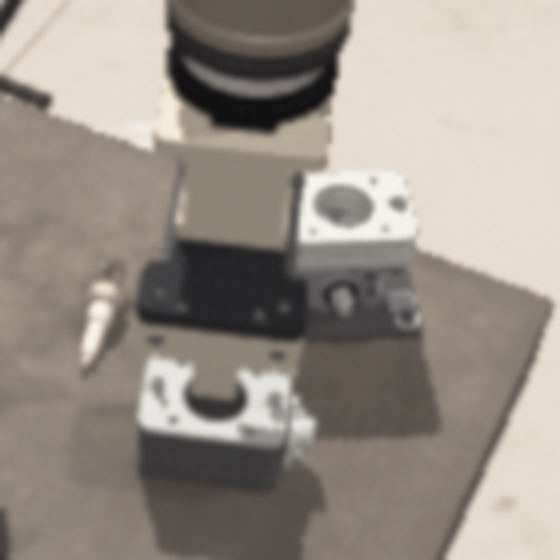

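The adapter is flat on the deck with a dowel showing in its right hole at crop (397,203). The gripper straddles the barrel, so I'll grip it next.

```bash
python3 -m crank '{"gripper":[0,0,0,0,0],"slide":[[1,1,20],[1,1,45],[1,1,65],[1,1,80],[1,1,86]],"rot":[[0,0,0],[0,0,0],[0,0,0],[0,0,0],[0,0,0]]}' | grep force; python3 -m crank '{"gripper":[0.5,0.8,0.8,0.8,0.8],"slide":[[0,0,0],[0,0,0],[0,0,0],[0,0,0],[0,0,0]],"rot":[[0,0,0],[0,0,0],[0,0,0],[0,0,0],[0,0,0]]}' 45; python3 -m crank '{"gripper":[0.8,0.8,0.8,0.8,0.8],"slide":[[0,0,-10],[0,0,-40],[0,0,-80],[0,0,-110],[0,0,-110]],"rot":[[0,0,0],[0,0,0],[0,0,0],[0,0,0],[0,0,0]]}';python3 go.py 502.5 7 132 61 4
```

```text
contact_force: [0.9, -0.1, 0.3]
finger_force: 0.0
t: 12.12
ee_pos: [0.4464, 0.1353, 0.024]
eef_rot: [0.91, 0.415, 0.0, -0.0]
contact_force: [-1.4, 0.5, 4.2]
width: 0.0556
finger_force: 45.0
t: 12.75
ee_pos: [0.4479, 0.1353, 0.1358]
eef_rot: [0.91, 0.415, 0.002, 0.001]
contact_force: [-0.4, 0.5, -3.6]
width: 0.0554
finger_force: 45.0
slide [-60.  126.3   2.1] rot [ 0.004 -0.003 -0.21 ] at [446.5 135.1 133.9] F [-0.4  0.5 -3.6] w 55.4 t 12.75
```

```bash
python3 -m crank '{"gripper":[0.8,0.8,0.8,0.8,0.8],"slide":[[-18,38,0],[-36,76,0],[-51,107,0],[-59.4,126.5,0],[-59.4,126.5,0]],"rot":[[0,0,-0.05],[0,0,-0.1],[0,0,-0.15],[0,0,-0.21],[0,0,-0.21]]}' ;python3 go.py 503.3 7.2 122 61 4
cat > ed.py <<'E'
from h import *; from cell import r
S=r.grab_frame("scene"); g=cv2.cvtColor(S["frame"],6).astype(np.float32)
e=np.array([.4848,.8746]);n=np.array([.8746,-.4848]);c=np.array([503.8,6.3])
P=lambda dx,dy,z:proj(S,[*(c+e*dx+n*dy)/1e3,z/1e3])[0]
def edge(name,A,B,lo=.2,hi=.8):
    a,b=P(*A),P(*B);t=(b-a)/np.linalg.norm(b-a);m=np.array([-t[1],t[0]]);o=np.arange(-4,4.01,.1)
    q=a+(b-a)*np.linspace(lo,hi,15)[:,None]; L=(q[:,None]+o[None,:,None]*m).astype(np.float32)
    v=cv2.remap(g,L[...,0],L[...,1],cv2.INTER_CUBIC).mean(0); d=np.gradient(v); k=[i for i in range(1,len(d)-1) if abs(d[i])>=max(abs(d[i-1]),abs(d[i+1])) and abs(d[i])>1.2]
    print(name,"mid",((a+b)/2).round(1),"m",m.round(2),[(round(float(o[i]),1),round(float(d[i]),1)) for i in k])
def show(name,x,y,w,h,f): cv2.imwrite(f"pics/{name}.png",cv2.resize(S["frame"][y:y+h,x:x+w],None,fx=f,fy=f,interpolation=2))
E
python3 - <<'E'
from ed import *
edge("adapter top front",(40,-28,76),(-40,-28,76)); edge("ad left vert",(40,-28,60),(40,-28,76)); edge("ad right vert",(-40,-28,60),(-40,-28,76))
u=109
edge("barrel bottom front",(40,-28,u),(-40,-28,u)); edge("b left vert",(40,-28,u),(40,-28,u+40)); edge("b right vert",(-40,-28,u),(-40,-28,u+40))
show("b1",340,100,110,110,5)
E
```

```text
t: 13.58
ee_pos: [0.5027, 0.0062, 0.1322]
eef_rot: [0.862, 0.507, -0.001, -0.001]
contact_force: [0.2, 0.6, -2.2]
width: 0.0557
finger_force: 45.0
slide [ 0.4  1.  10.5] rot [-0.002  0.001 -0.002] at [502.3   7.3 132.5] F [ 0.2  0.6 -2.2] w 55.7 t 13.57
adapter top front mid [397.2 179.5] m [0.03 1.  ] []
ad left vert mid [379.5 182.4] m [0.99 0.15] [(-2.5, 7.0), (-0.7, -1.6), (-0.1, -1.6), (0.3, -1.5)]
ad right vert mid [413.9 181.3] m [0.97 0.24] [(-0.8, 2.8), (-0.3, 2.6), (0.9, 1.2)]
barrel bottom front mid [399.2 169.2] m [0.03 1.  ] [(0.0, 4.9)]
b left vert mid [382.3 163.1] m [0.99 0.14] [(-1.4, -5.1), (-0.9, -5.2)]
b right vert mid [418.6 162.1] m [0.97 0.24] [(-1.1, 5.0), (1.0, 2.5)]
```

View pics/b1.png

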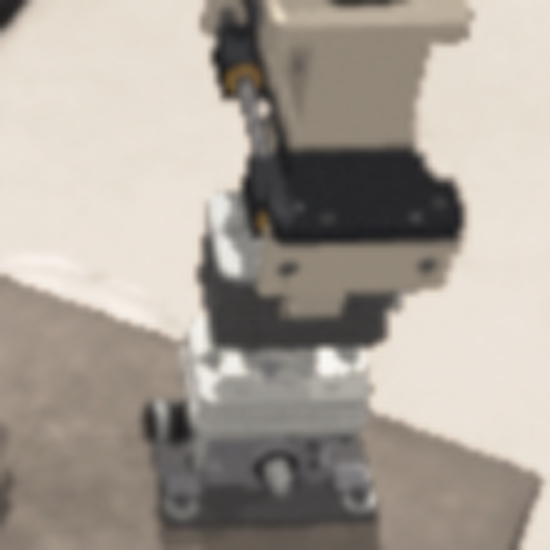

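The barrel is over the adapter with its dark underside at crop row 345. Its sides sit about 1.1 px left of nominal, so I'll shift it by -1.3 mm along x and descend while watching the force.

```bash
python3 -m crank '{"gripper":[0.8,0.8,0.8,0.8,0.8],"slide":[[-1.3,-0.3,6],[-1.3,-0.3,12],[-1.3,-0.3,18],[-1.3,-0.3,22],[-1.3,-0.3,22]],"rot":[[0,0,0],[0,0,0],[0,0,0],[0,0,0],[0,0,0]]}' | grep -E "ee_pos|contact"; python3 -m crank '{"gripper":[0.8,0.8,0.8,0.8,0.8],"slide":[[0,0,1],[0,0,2],[0,0,3],[0,0,4],[0,0,5]],"rot":[[0,0,0],[0,0,0],[0,0,0],[0,0,0],[0,0,0]]}'| grep -E "ee_pos|contact"
```

```text
ee_pos: [0.5018, 0.0063, 0.1113]
contact_force: [0.4, -0.4, -1.0]
ee_pos: [0.502, 0.0063, 0.1066]
contact_force: [-0.8, 0.4, -2.5]
```

```bash
for i in 1; do python3 -m crank '{"gripper":[0.8,0.8,0.8,0.8,0.8],"slide":[[0,0,0.6],[0,0,1.2],[0,0,1.8],[0,0,2.4],[0,0,3]],"rot":[[0,0,0],[0,0,0],[0,0,0],[0,0,0],[0,0,0]]}'| grep -E "ee_pos|contact"; done; python3 -m crank '{"gripper":[0.8,0.8,0.8,0.8,0.8],"slide":[[0,0,0.6],[0,0,1.2],[0,0,1.8],[0,0,1.8],[0,0,1.8]],"rot":[[0,0,0],[0,0,0],[0,0,0],[0,0,0],[0,0,0]]}'| grep -E "ee_pos|contact"
```

```text
ee_pos: [0.5022, 0.0064, 0.1037]
contact_force: [-0.1, 1.1, -1.1]
ee_pos: [0.5024, 0.0065, 0.102]
contact_force: [3.1, 3.2, -0.8]
```

```bash
python3 -m crank '{"gripper":[0.8,0.8,0.8,0.8,0.8],"slide":[[0.6,0,0],[0.6,0,0.6],[0.6,0,1.2],[0.6,0,1.8],[0.6,0,2]],"rot":[[0,0,0],[0,0,0],[0,0,0],[0,0,0],[0,0,0]]}'| grep -E "ee_pos|contact"
```

```text
ee_pos: [0.5023, 0.007, 0.1]
contact_force: [0.8, 4.1, 3.3]
```

```bash
python3 -m crank '{"gripper":[0.8,0.8,0.8,0.8,0.8],"slide":[[0.6,0,0.4],[0.6,0,0.8],[0.6,0,1.2],[0.6,0,1.2],[0.6,0,1.2]],"rot":[[0,0,0],[0,0,0],[0,0,0],[0,0,0],[0,0,0]]}'| grep -E "ee_pos|contact"
```

```text
ee_pos: [0.5023, 0.007, 0.1]
contact_force: [-3.3, 1.1, 12.9]
```

```bash
python3 -m crank '{"gripper":[0.3,0,0,0,0],"slide":[[0,0,0],[0,0,0],[0,0,0],[0,0,0],[0,0,-5]],"rot":[[0,0,0],[0,0,0],[0,0,0],[0,0,0],[0,0,0]]}' | grep -E "contact|width"; python3 -m crank '{"gripper":[0,0,0,0,0],"slide":[[0,0,-20],[0,0,-50],[0,0,-80],[0,0,-90],[0,0,-90]],"rot":[[0,0,0],[0,0,0],[0,0,0],[0,0,0],[0,0,0]]}' | grep -E "contact|ee_pos";python3 go.py 328.2 291.2 100 61
```

```text
contact_force: [0.5, 0.6, -0.0]
width: 0.0913
ee_pos: [0.5027, 0.0074, 0.1938]
contact_force: [0.6, -0.7, -0.8]
slide [ 163.6 -290.3   93.6] rot [ 0.001 -0.     0.   ] at [502.7   7.4 193.8] F [ 0.6 -0.7 -0.8] w 92.0 t 18.82
```

```bash
python3 -m crank '{"gripper":[0,0,0,0,0],"slide":[[27,-48,0],[54,-96,0],[81,-144,0],[109,-193,5],[136,-242,20]],"rot":[[0,0,0],[0,0,0],[0,0,0],[0,0,0],[0,0,0]]}' | grep -E "contact"; python3 -m crank '{"gripper":[0.1,0.2,0.3,0.3,0.3],"slide":[[15,-28,20],[27.6,-48.3,50],[27.6,-48.3,74],[27.6,-48.3,74],[27.6,-48.3,74]],"rot":[[0,0,0],[0,0,0],[0,0,0],[0,0,0],[0,0,0]]}' | grep -E "contact|ee_pos";python3 go.py 328.2 291.2 16 61 4
python3 - <<'E'
from h import *; from cell import r
T=r.grab_frame("top");S=r.grab_frame("scene")
z=lambda i,x,y:cv2.resize(i[y-50:y+50,x-50:x+50],None,fx=4,fy=4,interpolation=2)
cv2.imwrite("pics/i1.png",cv2.hconcat([z(T["frame"],380,220),z(S["frame"],331,290)]))
for u in(60,76,122):
  c=blob(T,(404,205),185,op=7,w=36); print(u,rect(plane(T,c,u/1e3)))
E
```

```text
contact_force: [0.5, 0.3, -0.7]
ee_pos: [0.3282, 0.2911, 0.0998]
contact_force: [-0.3, -0.4, 0.0]
slide [-0.1 -0.3 84.2] rot [-0.  0. -0.] at [328.5 291.2 100.2] F [-0.3 -0.4  0. ] w 64.4 t 20.07
60 (array([503.27554321,   1.70347595]), array([88.67951202, 40.12808609]), 34.2167854309082)
76 (array([500.86209106,   4.85163116]), array([87.20385742, 39.46030807]), 34.21677780151367)
122 (array([493.92315674,  13.90258789]), array([82.9611969 , 37.54049301]), 34.21677780151367)
```

View pics/i1.png

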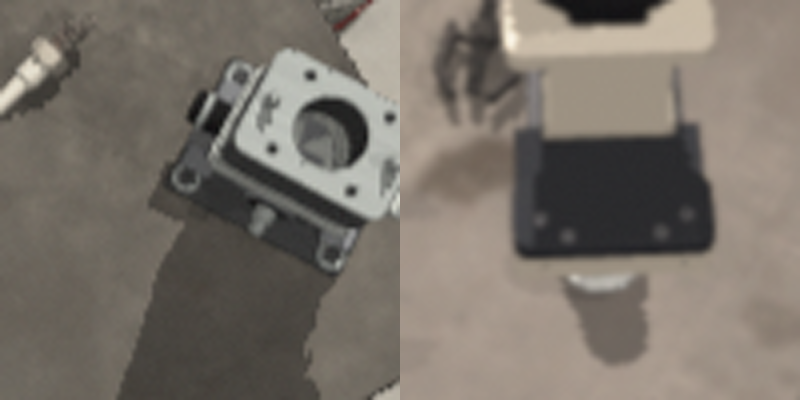

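The barrel sits square on the adapter, with its top face centred at crop (313,135) and its exhaust pointing away from the inlet. The gripper is centred over the insert. I'll measure the barrel's top now and grip the insert.

```bash
python3 - <<'E'
from h import *; from cell import r
T=r.grab_frame("top")
for th in(150,160,165,170,175):
  c=blob(T,(412,200),th,op=7,w=40); print(th,rect(plane(T,c,.122)))
E
python3 -m crank '{"gripper":[0.3,0.3,0.3,0.3,0.3],"slide":[[0,0,20],[0,0,45],[0,0,65],[0,0,78],[0,0,84]],"rot":[[0,0,0],[0,0,0],[0,0,0],[0,0,0],[0,0,0]]}' | grep -E "contact"; python3 -m crank '{"gripper":[0.6,0.8,0.9,0.9,0.9],"slide":[[0,0,0],[0,0,0],[0,0,0],[0,0,0],[0,0,0]],"rot":[[0,0,0],[0,0,0],[0,0,0],[0,0,0],[0,0,0]]}' 25; python3 -m crank '{"gripper":[0.9,0.9,0.9,0.9,0.9],"slide":[[0,0,-10],[0,0,-40],[0,0,-80],[0,0,-120],[0,0,-150]],"rot":[[0,0,0],[0,0,0],[0,0,0],[0,0,0],[0,0,0]]}' | grep -E "contact|width"; python3 go.py 502.8 7 160 61 4
```

```text
150 (array([515.0423584 ,  -9.81351471]), array([147.25189209, 118.00554657]), -2.7194366455078125)
160 (array([515.51098633,  -9.84514618]), array([146.31278992, 117.98682404]), -2.7194366455078125)
165 (array([515.73522949,  -9.86048889]), array([145.86331177, 117.9774704 ]), -2.719451904296875)
170 (array([515.73474121, -10.08295822]), array([145.84313965, 117.53298187]), -2.719451904296875)
175 (array([515.95904541, -10.09827042]), array([145.39358521, 117.52366638]), -2.7194366455078125)
contact_force: [0.2, -0.6, 0.2]
t: 21.68
ee_pos: [0.3282, 0.2913, 0.016]
eef_rot: [0.862, 0.508, 0.0, 0.0]
contact_force: [-1.3, 0.3, 4.6]
width: 0.0316
finger_force: 25.0
contact_force: [1.2, -0.6, -1.0]
width: 0.0315
slide [-164.9  290.1    8.8] rot [ 0.001 -0.001  0.   ] at [328.9 291.8 168.8] F [ 1.2 -0.6 -1. ] w 31.5 t 22.3
```

```bash
python3 -m crank '{"gripper":[0.9,0.9,0.9,0.9,0.9],"slide":[[-27,48,0],[-54,96,0],[-82,145,0],[-110,193,0],[-137,242,0]],"rot":[[0,0,0],[0,0,0],[0,0,0],[0,0,0],[0,0,0]]}' | grep -E "contact";python3 -m crank '{"gripper":[0.9,0.9,0.9,0.9,0.9],"slide":[[-20,35,0],[-27.5,48,0],[-27.5,48,0],[-27.5,48,0],[-27.5,48,0]],"rot":[[0,0,0],[0,0,0],[0,0,0],[0,0,0],[0,0,0]]}' | grep -E "contact|width"; python3 go.py 502.8 7 160 61 4
python3 - <<'E'
from ed import *
T=r.grab_frame("top"); print("barrel centre top",plane(T,[[412.25,203.0]],.122)*1e3)
show("i2",345,95,100,100,6)
E
```

```text
contact_force: [1.8, 0.1, -1.4]
contact_force: [-0.1, -0.0, -1.4]
width: 0.0312
slide [-0.   1.5  5.8] rot [-0.     0.     0.002] at [501.5   7.7 165.8] F [-0.1 -0.  -1.4] w 31.2 t 23.75
barrel centre top [[501.90737656   5.64855351]]
```

View pics/i2.png

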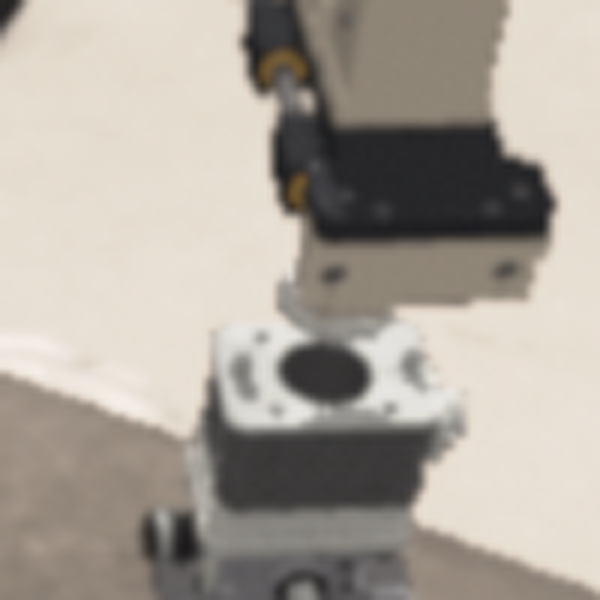

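The insert is held over the barrel. Its flange's left edge is at crop (280,290), and the barrel's bore is at crop (326,373). I'll measure the left flange edge and the bore in this one view.

Run:
```python
from ed import *
g8=g.astype(np.uint8); np.set_printoptions(linewidth=200)
print("rows138..152 cols388..400"); print(g8[136:153,387:402])
I=dict(S); I["frame"]=255-S["frame"]
for th in(140,160):
  q=blob(I,(399,157),th,w=14,big=8); m=cv2.moments(np.float32(q).reshape(-1,1,2)); p=[m["m10"]/m["m00"],m["m01"]/m["m00"]]; P3=plane(S,q,.122)*1e3; print("bore",p,cv2.minEnclosingCircle(np.float32(P3)),rect(P3/1e3))
t=np.radians(np.arange(0,360,2)); O=1e3*r.state()["ee_pos"][2]-16; print(O)
for nm,R,z in(("flange lo",21.5,7),("flange hi",21.5,12),("spig lo",16.5,0)):
  C=proj(S,np.c_[.5015+R*np.cos(t)/1e3,.0077+R*np.sin(t)/1e3,np.full(len(t),(149.8+z)/1e3)]); print(nm,"min",C[C[:,0].argmin()].round(1),"max",C[C[:,0].argmax()].round(1),"low",C[C[:,1].argmax()].round(1))
```

```text
rows138..152 cols388..400
[[222 223 223 224 224 225 224 209 147 126 130 126 125 122 120]
 [222 223 223 224 224 225 223 203 150 130 132 134 133 133 132]
 [223 223 223 224 224 225 219 182 140 132 133 132 129 126 127]
 [223 223 223 224 224 223 218 167 134 133 133 125 109  99  99]
 [224 223 223 224 220 212 215 159 131 134 131 113  86  73  78]
 [224 224 223 221 206 192 207 155 130 134 129 110  87  78  91]
 [225 224 224 215 174 169 192 153 135 135 133 126 116 106 120]
 [224 224 224 212 160 150 160 144 136 136 135 132 129 120 130]
 [224 225 223 210 154 143 148 146 139 136 135 133 130 129 132]
 [224 225 223 209 148 137 146 144 140 136 134 131 128 130 132]
 [224 224 224 212 159 130 142 146 142 138 130 123 121 126 127]
 [223 224 224 221 201 161 146 146 145 143 133 123 121 127 128]
 [225 225 225 225 223 208 177 150 142 140 137 134 134 136 138]
 [224 221 222 227 228 226 215 183 156 140 137 139 140 141 143]
 [206 186 199 223 229 229 227 219 197 163 137 132 132 133 137]
 [191 164 185 220 228 226 222 215 198 165 130 119 120 123 132]
 [204 198 212 225 225 214 186 154 131 111  89  81  86  96 105]]
bore [398.75042386968084, 156.67448747783686] ((501.5039978027344, 4.724989414215088), 18.033174514770508) (array([501.70129395,   5.71115303]), array([33.2923584, 32.4073143]), 5.667847633361816)
bore [398.7534357821089, 156.70248938030983] ((501.7137145996094, 5.504171848297119), 16.514659881591797) (array([501.6050415 ,   5.77726269]), array([31.38208961, 30.87145615]), -2.1934890747070312)
149.79364640834362
flange lo min [390.4 144.6] max [410.3 146.4] low [401.4 152.1]
flange hi min [390.7 142.8] max [410.6 144.6] low [401.8 150.3]
spig lo min [392.3 147.2] max [407.5 148.5] low [400.7 152.9]
```

```bash
python3 -m crank '{"gripper":[0.9,0.9,0.9,0.9,0.9],"slide":[[-1.6,1.1,6],[-1.6,1.1,12],[-1.6,1.1,18],[-1.6,1.1,24],[-1.6,1.1,24]],"rot":[[0,0,0],[0,0,0],[0,0,0],[0,0,0],[0,0,0]]}' | grep -E "contact|ee_pos";python3 -m crank '{"gripper":[0.9,0.9,0.9,0.9,0.9],"slide":[[0,0,1],[0,0,2],[0,0,3],[0,0,4],[0,0,5]],"rot":[[0,0,0],[0,0,0],[0,0,0],[0,0,0],[0,0,0]]}' | grep -E "contact|ee_pos"; python3 -m crank '{"gripper":[0.9,0.9,0.9,0.9,0.9],"slide":[[0,0,0.5],[0,0,1],[0,0,1.5],[0,0,2],[0,0,2]],"rot":[[0,0,0],[0,0,0],[0,0,0],[0,0,0],[0,0,0]]}' | grep -E "contact|ee_pos"
```

```text
ee_pos: [0.5017, 0.0049, 0.1411]
contact_force: [-0.4, -0.7, -0.2]
ee_pos: [0.5021, 0.0048, 0.1366]
contact_force: [0.1, 0.8, -0.5]
ee_pos: [0.5021, 0.0048, 0.1347]
contact_force: [0.3, -0.4, -0.4]
```

```bash
python3 -m crank '{"gripper":[0.9,0.9,0.9,0.9,0.9],"slide":[[0,0,0.8],[0,0,1.6],[0,0,2.4],[0,0,3],[0,0,3.3]],"rot":[[0,0,0],[0,0,0],[0,0,0],[0,0,0],[0,0,0]]}' | grep -E "contact|ee_pos"; python3 -m crank '{"gripper":[0.9,0.9,0.9,0.9,0.9],"slide":[[0,0,0.3],[0,0,0.6],[0,0,0.9],[0,0,1.2],[0,0,1.2]],"rot":[[0,0,0],[0,0,0],[0,0,0],[0,0,0],[0,0,0]]}' | grep -E "contact|ee_pos"
```

```text
ee_pos: [0.5021, 0.0048, 0.1314]
contact_force: [0.0, -0.2, -0.4]
ee_pos: [0.5022, 0.0048, 0.131]
contact_force: [-3.3, 0.8, 7.2]
```

```bash
python3 -m crank '{"gripper":[0.3,0,0,0,0],"slide":[[0,0,0],[0,0,0],[0,0,-3],[0,0,-15],[0,0,-40]],"rot":[[0,0,0],[0,0,0],[0,0,0],[0,0,0],[0,0,0]]}' | grep -E "contact|width"; python3 -m crank '{"gripper":[0,0,0,0,0],"slide":[[0,0,-30],[0,0,-40],[0,0,-40],[0,0,-40],[0,0,-40]],"rot":[[0,0,0],[0,0,0],[0,0,0],[0,0,0],[0,0,0]]}' | grep -E "contact|ee_pos";python3 go.py 592.1 255.1 110 84.6
python3 - <<'E'
from h import *
T=__import__("cell").r.grab_frame("top");S=__import__("cell").r.grab_frame("scene")
T0=dict(T);T0["frame"]=cv2.imread("pics/top0.png");S0=dict(S);S0["frame"]=cv2.imread("pics/scene0.png")
for d,s in((T0,(284,170)),(S0,(285,206))):
  # local contrast mask: saturation of fins vs bench -> texture closing
  x,y=s; g=cv2.cvtColor(d["frame"],6)[y-30:y+30,x-30:x+30]; g=cv2.resize(g,None,fx=4,fy=4,interpolation=2)
  m=cv2.morphologyEx(g,cv2.MORPH_CLOSE,np.ones((15,15)))
  for th in(125,140,150,160,170,180):
    k=cv2.morphologyEx((m>th).astype(np.uint8),cv2.MORPH_OPEN,np.ones((21,21))); cs=cv2.findContours(k,0,1)[0]
    if not cs: continue
    c=(max(cs,key=cv2.contourArea)[:,0]+.5)/4-.5+[x-30,y-30]; q=rect(plane(d,c,.026)); print(th,q[0].round(1),q[1].round(1),round(q[2],1))
# bore (dark) centre
E
```

```text
contact_force: [0.0, 0.2, 0.1]
width: 0.0764
ee_pos: [0.5017, 0.0049, 0.2092]
contact_force: [0.6, -0.2, -0.1]
slide [262.8 -42.   99.1] rot [-0.002  0.    -0.412] at [501.7   4.9 209.2] F [ 0.6 -0.2 -0.1] w 91.7 t 28.48
125 [590.4 229.8] [56.7 30.4] -2.5
140 [589.5 228.5] [55.1 26. ] -5.7
150 [589.5 228.8] [53.8 25.7] -5.0
160 [577.9 229.8] [27.6 24.3] -0.3
170 [575.4 279.3] [13.7 12.2] 0.4
125 [587.7 256.3] [183.2 136.7] -30.1
140 [592.  234.3] [62.4 42. ] -16.4
150 [590.8 233.4] [58.1 35.8] -10.7
160 [589.9 229.3] [55.8 24.8] -11.4
170 [589.2 228. ] [52.4 20.9] -18.0
180 [598.9 285.1] [22.5 13.5] -26.4
```

```bash
python3 - <<'E'
from h import *; from cell import r
T=r.grab_frame("top");S=r.grab_frame("scene")
print(plane(T,[[283.9,169.1]],.026)*1e3,plane(S,[[284.4,203.75]],.026)*1e3)
a,u=ray(T,[[283.9,169.1]]);b,v=ray(S,[[284.4,203.75]]);k=np.linalg.lstsq(np.c_[u[0],-v[0]],b-a,rcond=None)[0];print(a+k[0]*u[0],b+k[1]*v[0])
i=S["frame"];t=T["frame"]
cv2.imwrite("pics/h1.png",cv2.hconcat([cv2.resize(t[145:195,255:315],(480,400),interpolation=2),cv2.resize(t[130:260,350:450],(308,400),interpolation=2)]))
E
python3 -m crank '{"gripper":[0,0,0,0,0],"slide":[[50,-8,0],[100,-16,0],[150,-24,10],[200,-32,30],[240,-38,50]],"rot":[[0,0,-0.08],[0,0,-0.16],[0,0,-0.24],[0,0,-0.32],[0,0,-0.4]]}' | grep contact; python3 go.py 592.1 255.1 110 85.3
```

```text
[[591.34872559 255.20704147]] [[588.7275522  257.71902505]]
[0.59262616 0.25555951 0.02054476] [0.59295829 0.25605091 0.02065429]
contact_force: [0.6, -1.0, 0.2]
slide [20.5  4.4 49.4] rot [ 0.    -0.    -0.021] at [585.6 235.2 159.4] F [ 0.6 -1.   0.2] w 91.7 t 29.3
```

View pics/h1.png

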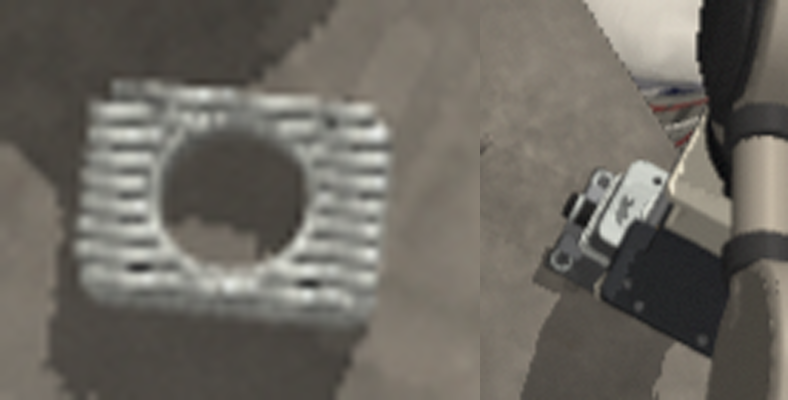

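The head shows its fins tilted about 5° and its bore centred at crop (232,195), so it lies at (592,255) and 85°. I'll move over it, descend and grip.

```bash
python3 -m crank '{"gripper":[0,0,0,0,0],"slide":[[10,2,10],[20.3,4.2,25],[20.3,4.2,50],[20.3,4.2,80],[20.3,4.2,110]],"rot":[[0,0,0],[0,0,-0.021],[0,0,-0.021],[0,0,-0.021],[0,0,-0.021]]}' | grep -E "contact|ee_pos"; python3 go.py 592.1 255.1 6 85 3
```

```text
ee_pos: [0.5918, 0.2518, 0.0495]
contact_force: [-0.4, 0.3, -0.1]
slide [ 3.9  1.6 41.2] rot [0.001 0.    0.001] at [590.1 251.3  47.2] F [-0.4  0.3 -0.1] w 91.3 t 29.93
```

```bash
python3 -m crank '{"gripper":[0,0,0,0,0],"slide":[[3.9,1.6,5],[3.9,1.6,15],[3.9,1.6,25],[3.9,1.6,35],[3.9,1.6,41]],"rot":[[0,0,0],[0,0,0],[0,0,0],[0,0,0],[0,0,0]]}' | grep -E "contact"; python3 -m crank '{"gripper":[0.5,0.8,0.8,0.8,0.8],"slide":[[0,0,0],[0,0,0],[0,0,0],[0,0,0],[0,0,0]],"rot":[[0,0,0],[0,0,0],[0,0,0],[0,0,0],[0,0,0]]}' 40|tail -5; python3 go.py 592.1 255.1 6 85 3;  python3 -m crank '{"gripper":[0.8,0.8,0.8,0.8,0.8],"slide":[[0,0,-10],[0,0,-50],[0,0,-100],[0,0,-150],[0,0,-180]],"rot":[[0,0,0],[0,0,0],[0,0,0],[0,0,0],[0,0,0]]}' | grep -E "contact|width"; python3 go.py 501.7 5.7 185 61 4
```

```text
contact_force: [0.2, -0.7, -0.3]
ee_pos: [0.5932, 0.2567, 0.0095]
eef_rot: [0.737, 0.676, -0.0, -0.0]
contact_force: [-0.4, -0.1, 2.9]
width: 0.0554
finger_force: 39.9
slide [-1.7 -1.   3.5] rot [-0.     0.     0.002] at [593.2 256.7   9.5] F [-0.4 -0.1  2.9] w 55.4 t 31.32
contact_force: [0.3, 0.3, -1.4]
width: 0.0556
slide [-258.4  -71.6    7.7] rot [ 0.004 -0.002  0.421] at [594.9 257.  193.4] F [ 0.3  0.3 -1.4] w 55.6 t 32.1
```

```bash
python3 -m crank '{"gripper":[0.8,0.8,0.8,0.8,0.8],"slide":[[-50,-14,0],[-100,-28,0],[-150,-42,0],[-200,-56,0],[-240,-67,0]],"rot":[[0,0,0.08],[0,0,0.16],[0,0,0.24],[0,0,0.32],[0,0,0.4]]}' | grep contact; python3 go.py 502.8 6.7 178 61
```

```text
contact_force: [0.7, -0.5, -2.3]
slide [-13.8   5.7   9. ] rot [-0.004  0.002  0.018] at [504.3  21.6 187. ] F [ 0.7 -0.5 -2.3] w 55.8 t 32.92
```

```bash
python3 -m crank '{"gripper":[0.8,0.8,0.8,0.8,0.8],"slide":[[-10,4,0],[-14,5,5],[-14,5,9],[-14,5,9],[-14,5,9]],"rot":[[0,0,0.018],[0,0,0.018],[0,0,0.018],[0,0,0.018],[0,0,0.018]]}' | grep contact; python3 go.py 502.8 6.7 178 61 4
python3 - <<'E'
from ed import *
c[:]=[501.8,5.7]
u=1e3*r.state()["ee_pos"][2]-9.5; print("u",u)
for nm,z0,z1,L in(("barrel",80,118,40),("head",u+1,u+24,40)):
  edge(nm+" left",(L,-28,z0),(L,-28,z1)); edge(nm+" right",(-L,-28,z0),(-L,-28,z1))
edge("barrel top front",(40,-28,122),(-40,-28,122)); edge("head bottom front",(40,-28,u),(-40,-28,u))
show("h2",345,75,110,90,7)
E
```

```text
contact_force: [0.4, 0.1, -2.3]
slide [-2.8 -0.3  2.2] rot [-0.     0.     0.004] at [504.4   9.  180.2] F [ 0.4  0.1 -2.3] w 55.8 t 33.55
u 170.84280722641196
barrel left mid [381.6 173.2] m [0.99 0.15] [(-3.7, -1.2), (-3.4, -1.3), (-1.9, -3.3), (-1.3, -3.5)]
barrel right mid [417.  172.2] m [0.97 0.24] [(-2.0, 4.9), (-1.5, 5.2), (-1.3, 5.3), (0.7, 2.3), (1.1, 1.9), (1.5, 1.8)]
head left mid [385.9 144.7] m [0.99 0.15] [(-3.2, -4.1)]
head right mid [424.  143.8] m [0.97 0.24] [(-3.5, 3.5), (-3.1, 3.4)]
barrel top front mid [400.8 165.5] m [0.03 1.  ] [(0.6, -4.6)]
head bottom front mid [404.  148.8] m [0.03 1.  ] [(-0.7, 2.4)]
```

View pics/h2.png

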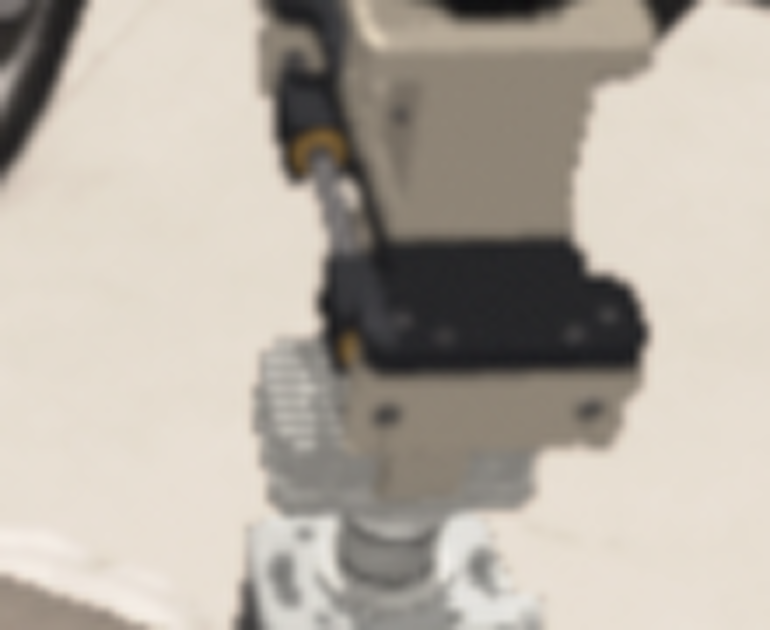

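The head is held above the insert, and its edges are about 3.2 mm past the barrel's along x. The robot readings agree, so I'll shift by -3 mm and descend.

```bash
python3 -m crank '{"gripper":[0.8,0.8,0.8,0.8,0.8],"slide":[[-3,-0.3,0],[-3,-0.3,8],[-3,-0.3,16],[-3,-0.3,24],[-3,-0.3,24]],"rot":[[0,0,0],[0,0,0],[0,0,0],[0,0,0],[0,0,0]]}' | grep -E "ee_pos|contact";  python3 -m crank '{"gripper":[0.8,0.8,0.8,0.8,0.8],"slide":[[0,0,3],[0,0,6],[0,0,8],[0,0,10],[0,0,10]],"rot":[[0,0,0],[0,0,0],[0,0,0],[0,0,0],[0,0,0]]}' | grep -E "ee_pos|contact"; python3 go.py 502.8 6.7 131.5 61 3;python3 - <<'E'
from ed import *
c[:]=[501.8,5.7]
u=1e3*r.state()["ee_pos"][2]-9.5; print("u",u)
for nm,z0,z1,L in(("barrel",80,118,40),("head",u+1,u+24,40)):
  edge(nm+" left",(L,-28,z0),(L,-28,z1)); edge(nm+" right",(-L,-28,z0),(-L,-28,z1))
edge("barrel top front",(40,-28,122),(-40,-28,122)); edge("head bottom front",(40,-28,u),(-40,-28,u))
E
```

```text
ee_pos: [0.502, 0.0061, 0.1552]
contact_force: [0.4, -0.6, -2.2]
ee_pos: [0.5024, 0.006, 0.146]
contact_force: [-0.1, 0.2, -1.7]
slide [ 0.7 -0.1 14.7] rot [-0.     0.     0.003] at [502.5   6.  146.2] F [-0.1  0.2 -1.7] w 55.7 t 35.05
u 136.7954289102939
barrel left mid [381.6 173.2] m [0.99 0.15] [(-3.7, -1.3), (-3.4, -1.3), (-1.9, -3.3), (-1.3, -3.5)]
barrel right mid [417.  172.2] m [0.97 0.24] [(-2.0, 5.1), (-1.5, 5.3), (-1.3, 5.4), (0.7, 2.3), (1.1, 1.9), (1.5, 1.7)]
head left mid [384.1 156.8] m [0.99 0.15] []
head right mid [421.1 155.8] m [0.97 0.24] [(-1.5, 4.3)]
barrel top front mid [400.8 165.5] m [0.03 1.  ] [(0.6, -3.5)]
head bottom front mid [401.7 160.6] m [0.03 1.  ] []
```

Aligned with the barrel. Continuing gently down over the dowels.

```bash
python3 -m crank '{"gripper":[0.8,0.8,0.8,0.8,0.8],"slide":[[0,0,1],[0,0,2],[0,0,3],[0,0,4],[0,0,5]],"rot":[[0,0,0],[0,0,0],[0,0,0],[0,0,0],[0,0,0]]}' | grep -E "ee_pos|contact";  python3 -m crank '{"gripper":[0.8,0.8,0.8,0.8,0.8],"slide":[[0,0,0.6],[0,0,1.2],[0,0,1.8],[0,0,2.4],[0,0,3]],"rot":[[0,0,0],[0,0,0],[0,0,0],[0,0,0],[0,0,0]]}' | grep -E "ee_pos|contact"
```

```text
ee_pos: [0.5025, 0.006, 0.1411]
contact_force: [-0.0, -0.7, -2.7]
ee_pos: [0.5025, 0.006, 0.1382]
contact_force: [-0.0, -0.5, -2.3]
```

```bash
python3 -m crank '{"gripper":[0.8,0.8,0.8,0.8,0.8],"slide":[[0,0,0.5],[0,0,1],[0,0,1.5],[0,0,2],[0,0,2]],"rot":[[0,0,0],[0,0,0],[0,0,0],[0,0,0],[0,0,0]]}' | grep -E "ee_pos|contact"
```

```text
ee_pos: [0.5025, 0.006, 0.1362]
contact_force: [1.2, 0.4, -3.0]
```

```bash
python3 -m crank '{"gripper":[0.8,0.8,0.8,0.8,0.8],"slide":[[0,0,0.7],[0,0,1.4],[0,0,2.1],[0,0,2.8],[0,0,3.5]],"rot":[[0,0,0],[0,0,0],[0,0,0],[0,0,0],[0,0,0]]}' | grep -E "ee_pos|contact";python3 -m crank '{"gripper":[0.8,0.8,0.8,0.8,0.8],"slide":[[0,0,0.5],[0,0,1],[0,0,1.5],[0,0,2],[0,0,2]],"rot":[[0,0,0],[0,0,0],[0,0,0],[0,0,0],[0,0,0]]}' | grep -E "ee_pos|contact"
```

```text
ee_pos: [0.5025, 0.006, 0.1326]
contact_force: [0.3, -0.1, -2.7]
ee_pos: [0.5025, 0.006, 0.1314]
contact_force: [-1.7, -0.2, 5.7]
```

```bash
python3 -m crank '{"gripper":[0.8,0.8,0.8,0.8,0.8],"slide":[[0,0,0.3],[0,0,0.6],[0,0,0.8],[0,0,0.8],[0,0,0.8]],"rot":[[0,0,0],[0,0,0],[0,0,0],[0,0,0],[0,0,0]]}' | grep -E "ee_pos|contact"; python3 -m crank '{"gripper":[0.3,0,0,0,0],"slide":[[0,0,0],[0,0,0],[0,0,0],[0,0,0],[0,0,-10]],"rot":[[0,0,0],[0,0,0],[0,0,0],[0,0,0],[0,0,0]]}' | grep -E "contact|width";python3 -m crank '{"gripper":[0,0,0,0,0],"slide":[[0,0,-30],[0,0,-80],[-50,30,-90],[-100,60,-90],[-150,90,-90]],"rot":[[0,0,0],[0,0,0],[0,0,0],[0,0,0],[0,0,0]]}' | grep -E "contact|ee_pos"
```

```text
ee_pos: [0.5025, 0.006, 0.1314]
contact_force: [-3.8, -0.0, 12.0]
contact_force: [-0.8, -0.2, -0.2]
width: 0.0915
ee_pos: [0.5092, -0.1704, 0.2311]
contact_force: [1.1, 0.1, 0.6]
```

Run:
```python
from ed import *
c[:]=[503,7]
for nm,z0,z1 in(("adapter",61,75),("barrel",80,118),("head",123,146)):
  edge(nm+" left",(40,-28,z0),(40,-28,z1)); edge(nm+" right",(-40,-28,z0),(-40,-28,z1))
edge("joint front",(40,-28,122),(-40,-28,122)); edge("head top front",(40,-28,148),(-40,-28,148)); edge("head top left",(40,-28,148),(40,28,148)); edge("head top back",(40,28,148),(-40,28,148))
T=r.grab_frame("top"); a=cv2.imread("pics/top0.png")
for n,x,y,w,h in(("pliers",180,200,65,45),("plug",320,172,34,30)): print(n,np.abs(a[y:y+h,x:x+w].astype(int)-T["frame"][y:y+h,x:x+w]).max())
```

```text
adapter left mid [379.4 182.7] m [0.99 0.15] [(-2.4, 6.9), (0.1, -1.3)]
adapter right mid [413.9 181.7] m [0.97 0.24] [(-0.9, 2.5), (-0.7, 2.5), (-0.3, 2.3), (0.6, 1.2), (0.9, 1.3)]
barrel left mid [380.8 173.1] m [0.99 0.15] [(-2.8, -1.3), (-1.0, -3.4), (-0.4, -3.5)]
barrel right mid [416.2 172.1] m [0.97 0.24] [(-0.8, 5.9), (0.0, 4.4), (1.1, 2.1), (1.5, 2.1), (1.9, 2.1)]
head left mid [382.5 161.7] m [0.99 0.14] [(-3.7, -7.4), (-0.7, 3.3), (0.3, 1.7)]
head right mid [419.  160.7] m [0.97 0.24] [(-1.0, 3.3), (-0.6, 3.3), (3.6, 1.4)]
joint front mid [400.  165.4] m [0.03 1.  ] [(0.8, -3.4), (1.4, -3.2)]
head top front mid [401.6 156.7] m [0.03 1.  ] [(-1.8, 1.8), (-0.3, -3.1), (0.0, -3.1)]
head top left mid [381.5 148.5] m [ 0.98 -0.19] [(-2.3, -2.6), (-2.0, -2.4), (-1.1, -1.9), (0.8, 1.7), (1.0, 1.7), (1.3, 1.5)]
head top back mid [397.5 139.5] m [0.02 1.  ] [(0.6, -3.6), (2.1, 2.2)]
pliers 16
plug 32
```

The edges of all three blocks line up, with the joint and head top within about 1 px of their nominal heights. The pliers and spark plug haven't moved, so I'm handing the job in.

```bash
python3 -c "
from cell import r
print(r.close_job())"
```

```text
the job is handed in; nothing more can be done
None
```

The adapter, barrel (exhaust stub opposite the inlet), insert and head each went fully home in that order and were released; the pliers and spark plug were left where they lay, and the job is handed in (its verdict was not shown to me).

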